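# Snap the deck onto the coffee caddy

### The job

Pick up the brown deck by its handle and set it over the caddy's four posts so that it rests on the red clips, then press it down evenly and steadily until all four clips have clicked over it and it sits fully home on the posts. The caddy stands on soft foam: press firmly enough to feel it go home but do not squash the foam flat, keep the deck level, and leave the other things on the shelf where they are.

Things in the scene. Friction and masses are not known exactly. Their poses are not given: they have to be found in the camera images.
- deck: The deck: a loose brown board 136 mm (x) by 176 mm (y), 5 mm thick, 0.2 to 0.35 kg, lying flat on the shelf, z up. Four 14 mm holes go through it at x = +-50, y = +-70 mm; a black carrying handle stands across its middle. Origin in the centre of the board's underside. Half a turn about z changes nothing.
- deck_grip (a point): Middle of the deck's black handle bar, 40 mm above the board's underside; axes those of the deck. The bar is 16 mm thick (x), 80 mm long (y), its top 50 mm and its underside 34 mm above the board's underside; it stands on two feet of the same thickness near its ends.
- caddy_seat (a point): The yellow caddy base, a tray 150 mm (x) by 190 mm (y), 22 mm high, with four white posts at x = +-50, y = +-70 mm. This point is midway between the posts at the height of their shoulders, where the deck is to sit: 45 mm above the tray's underside, 75 mm above the shelf when unloaded. z up, x and y along the tray's sides. It sinks with the caddy.
- post0 (a point): Tip of the post at x = -50, y = -70 mm from caddy_seat. Each post is 20 mm thick up to its shoulder, then an 11 mm shank, tapering in its last 9 mm to a 6 mm tip 21 mm above the shoulder.
- post1 (a point): Tip of the post at x = -50, y = +70 mm. Each shank has one red spring clip on its outer side (away from the caddy's middle, along x) that sticks out 4.5 mm: a slope from 17 mm down to about 8 mm above the shoulder, ending in a barb whose underside is 6 mm above the shoulder. A board lying on the shoulders is just under the barbs.
- post2 (a point): Tip of the post at x = +50, y = -70 mm. A deck laid on the posts comes to rest on the slopes of the clips, its underside about 13 to 14 mm above the shoulders; its weight does not push them in. All four clips together need about 16 to 20 N of push on the handle, then they click and the push drops.
- post3 (a point): Tip of the post at x = +50, y = +70 mm, alike.
- cushion: The grey foam cushion under the caddy, 190 x 230 mm, 30 mm thick, fixed to the shelf; origin in the centre of its underside, axes those of the caddy.
- caddy (a joint): How far the caddy has sunk straight down into the foam, m: 0 unloaded, about 7 mm for each 10 N of load; the foam comes back when the load goes; from 20 mm (28 N) it counts as squashed flat.
- teaspoon: Stainless teaspoon, 140 mm, lying flat between the caddy and the deck; origin under its middle. A bystander.
- hole0 (a point): Centre of one of the deck's holes, at the underside of the board: x = -50, y = -70 mm in the deck's frame.
- hole1 (a point): Centre of one of the deck's holes, at the underside of the board: x = -50, y = +70 mm in the deck's frame.
- hole2 (a point): Centre of one of the deck's holes, at the underside of the board: x = +50, y = -70 mm in the deck's frame.
- hole3 (a point): Centre of one of the deck's holes, at the underside of the board: x = +50, y = +70 mm in the deck's frame.
- coffee_jar: Closed amber glass coffee jar with a red lid, 84 mm wide, 150 mm high; origin in the centre of its underside. A bystander.
- mug: White ceramic mug, 82 mm wide, 95 mm high, open, with a handle; origin in the centre of its underside. A bystander.
- sugar_canister: Closed yellow sugar canister, 104 mm wide at its lid, 134 mm high; origin in the centre of its underside. A bystander.
- tea_tin: Green tin box, 80 x 110 mm, 90 mm high; origin in the centre of its underside. A bystander.
- tumbler: Clear glass tumbler, 68 mm wide, 100 mm high; origin in the centre of its underside. A bystander.
Mind the look-alikes: they are no part of the job. What is shaped like the deck but grey or yellow is not meant.

How it is judged:
On the way:
1. the deck lies level over the posts, posts in its holes, resting on the clips and not yet home (horizontal distance between deck and caddy_seat below 0.004 m and angle between the x axis of deck and the x axis of caddy_seat, either way round below 0.05 rad and z of hole0 in the frame of caddy_seat between 0.007 and 0.018 m and z of hole1 in the frame of caddy_seat between 0.007 and 0.018 m and z of hole2 in the frame of caddy_seat between 0.007 and 0.018 m and z of hole3 in the frame of caddy_seat between 0.007 and 0.018 m), for 0.1 s.
At the end, for the whole second after the job is handed in: The deck is on the caddy: each of its four holes within 2.5 mm of the posts' shoulders in height (under the barbs), its centre within 4 mm of the caddy's, its sides parallel to the caddy's within 0.05 rad, at rest, and the foam has come back (sunk less than 6 mm) (horizontal distance between deck and caddy_seat below 0.004 m and angle between the x axis of deck and the x axis of caddy_seat, either way round below 0.05 rad and z of each of hole0, hole1, hole2, hole3 in the frame of caddy_seat below 0.0025 m and value of joint caddy below 0.006 m and linear speed of deck below 0.02 m/s); the robot touches nothing.
It fails at once if the foam is squashed: the caddy sinks more than 20 mm (about 28 N) (value of joint caddy above 0.02 m).
It fails at once if the deck tips more than 0.3 rad (angle between deck's own z axis and vertical above 0.3 rad).
It fails at once if a bystander is moved more than 30 mm (distance of any of coffee_jar, mug, sugar_canister, tea_tin, tumbler, teaspoon from where it was at the start of the episode above 0.03 m).
It also fails if it takes over 64 s, if anything falls off the work surface, if the arm or the gripper's body presses on something with over 40 N, if the wrist force passes 120 N, or if a joint passes its speed limit or range.

### The arm

A 7-joint arm with a two-finger parallel gripper is mounted at the origin on the work surface. World frame = base frame: x ahead of the robot, y to its left, z up, the work surface at z = 0. Lengths are in m, angles in rad, forces in N, time in s.
With the tool pointing down it reaches from about 0.35 to 0.9 m from the base axis. Payload 8.1 kg.
Tool frame: the origin (TCP) lies midway between the tips of the shut fingers; the grasp point (between the pads) lies 19 mm behind it; z points along the fingers, y is the line along which they close (so a half turn about z gives the same grasp; the last joint's range is limited). The gripper opens to 92 mm and grips with 3 to 60 N. Pads are 19 mm wide; open, the fingers measure 130 mm over their backs; the gripper's body (75 mm by 190 mm) begins 47 mm behind the grasp point.
Start: joints at [1.104, 0.434, 0.025, 1.573, -0.012, 1.134, -0.075], TCP at [0.222, -0.584, 0.227] pointing down, gripper open.
Joint ranges: [-2.62, 2.62], [-0.44, 2.09], [-1.27, 1.32], [0.08, 2.57], [-1.32, 4.46], [0.12, 2], [-2.74, 2.74]. Speed limits (rad/s): [2.22, 2.22, 3.01, 3.01, 3.14, 3.14, 3.14].

### API

Orientations are given as a rotation vector (axis times angle).
In Python, from cell import arm gives the robot as it stands.
- The arm moves only by the tool carry_out, never from a script. Its arguments are lists of equal length, an entry for each row: "claw": the finger opening in cm, from 0 to 9.18; "delta_pos": the shift along the tool's x, y, z in cm, a list of three; "angular": the turn, a rotation vector about the tool's x, y, z in rad, a list of three. In form: {"claw": [claw, ...], "delta_pos": [[dx, dy, dz], ...], "angular": [[ax, ay, az], ...]}. A call has 1 to 20 rows; each row shifts and turns the commanded pose from where the row before left it, along the tool's axes as they then stand; what a row does not reach is not made up. A row lasts 1/10 s, in which the tool goes at most 50 mm and 8.59 degrees, less where a joint would pass 70% of its speed; a pose out of reach is approached as far as the arm can. A call with a gripper value outside its range is refused whole. The fingers move at their own pace and stop on an object; "force" is the grip in N (left out, the last holds). Time passes only in rows, so rows that do not move let the fingers close. It gives the time, the measured TCP pose, the force, the opening and the grip force at its end, in the units of the state.
- arm.observe(): the state, without advancing time (a new reading comes with each control period).
- arm.get_image(name): name is "side" or "top" or "wrist"; returns a dict with "frame" (480x640x3 uint8, red, green, blue), "mtx" (3x3 intrinsics, pixels), "dist" ([k1, k2, p1, p2, k3] as OpenCV has them; the pictures are not rectified), "T" (4x4, takes a point from camera to world coordinates). Camera axes: x right, y down, z forward; pixel columns grow to the right and rows downward; lengths in m; the calibration is good to about 2 mm. A picture is of the moment at which its call begins. There is no depth.
- arm.sign_off(): hands the job in; it is judged then, once.
Trained networks look in a picture, given as the dict that the camera call returned (one of the last four; its "shot" number tells which), for a name from the list of things; names that differ only in an ending like _2 or _b are one class to them, and where a whole thing is asked for, a point or a joint stands for the part that bears it (a point fixed in the world has none). Each returns a list of dicts, best first, with "conf" (0 to 1); they miss things now and then, are a little off and sometimes report something else, mostly with a low value. They report only what shows in the picture. A call takes as long as a camera call. They do not tell look-alikes from the thing itself.
- arm.look_for(label, picture): "centre" ([column, row] as shares, 0 to 1, of the picture: columns of its width, rows of its height, amid what is visible of it).
- arm.trace(label, picture): "region" (480x640 bool, what is visible of it) and "centre" ([column, row] as shares, 0 to 1, of the picture: columns of its width, rows of its height, amid what is visible of it).
- arm.place_of(label, picture): "centre" ([column, row] as shares, 0 to 1, of the picture: columns of its width, rows of its height: a listed point, or the origin of a listed thing).
The state is a dict: "clock": time; "joints": joint angles; "dq": joint speeds; "joint_efforts": joint torques, N m; "position": TCP position; "ee_rot": TCP orientation; "force": force on the tool from outside, world axes, zero at the start; "ft_torque": the same for the moment, N m; "width": opening from 0.0 (shut) to 1.0 (fully open); "gripper_force": force on a finger pad.
Only numpy, scipy, OpenCV 4.12 (cv2) and the standard library are available. Lean on these libraries where they do the work, as an engineer would, in place of code of your own. Each camera call takes 0.05 s, during which the arm holds its last target. There are 200 camera calls.

## Working session

There is one attempt and no reset: what is moved stays moved. The work goes in short steps, Python scripts to look and compute and a tool call to move; the robot and the scene stay as the last step left them, time stands still between calls to the robot, and variables do not carry over. Pictures are saved under pics/ and viewed, at most 12 in all, crops included, and the job is handed in when it is done.

Besides the shell and the picture viewer there is one more tool, called after "Call:" in YAML: its name, and indented under it one key for each argument. carry_out: Moves the arm, as the interface text tells. Its arguments: {"type":"object","properties":{"claw":{"type":"array","items":{"type":"number"}},"delta_pos":{"type":"array","items":{"type":"array","items":{"type":"number"}}},"angular":{"type":"array","items":{"type":"array","items":{"type":"number"}}},"force":{"type":"number"}},"required":["claw","delta_pos","angular"]}

```bash
mkdir -p pics
cat > h.py <<'E'
import numpy as np, cv2
from cell import arm
from scipy.spatial.transform import Rotation as R
def ray(p,c):
    uv=np.array([[c[0]*640,c[1]*480]],float)
    n=cv2.undistortPoints(uv[None],np.array(p["mtx"]),np.array(p["dist"]))[0,0]
    T=np.array(p["T"]); d=T[:3,:3]@np.r_[n,1]; return T[:3,3],d/np.linalg.norm(d)
def tri(rays):
    A=np.zeros((3,3));b=np.zeros(3)
    for o,d in rays:
        P=np.eye(3)-np.outer(d,d);A+=P;b+=P@o
    x=np.linalg.solve(A,b); return x,[float(np.linalg.norm(np.cross(d,x-o))) for o,d in rays]
def atz(r,z): o,d=r; return o+d*(z-o[2])/d[2]
def save(p,n): cv2.imwrite(f"pics/{n}.png",cv2.cvtColor(p["frame"],cv2.COLOR_RGB2BGR))
E
python3 - <<'E'
from h import *
np.set_printoptions(precision=4,suppress=True)
s=arm.observe();print(s)
P={n:arm.get_image(n) for n in("side","top","wrist")}
top,side=P["top"],P["side"]
for n in ("side","top"):
    print(n,P[n]["T"][:3] if 0 else np.array(P[n]["T"])[:3,3])
a=np.hstack([cv2.resize(P[n]["frame"],(400,300)) for n in("top","wrist")])
cv2.imwrite("pics/a.png",a[:,:,::-1]);save(top,"top0");save(side,"side0")
for l in ["deck","deck_grip","hole0","hole1","hole2","hole3","caddy_seat","post0","post1","post2","post3","teaspoon","coffee_jar","mug","sugar_canister","tea_tin","tumbler"]:
    for n in ("top","side"):
        for r in arm.place_of(l,P[n])[:4]:
            c=r["centre"];print(l,n,round(r["conf"],2),np.round([c[0]*640,c[1]*480],1),atz(ray(P[n],c),0.0)[:2])
E
```

```text
{'clock': 0.0, 'joints': array([ 1.1044,  0.4352,  0.025 ,  1.5741, -0.0116,  1.134 , -0.0751]), 'dq': array([-0.0019, -0.0017,  0.0003,  0.0027, -0.0003,  0.0016,  0.0014]), 'joint_efforts': array([ -0.0012, -66.7858,   0.9848, -31.4459,  -0.0607,   0.0427,
         0.0001]), 'position': array([ 0.2221, -0.5836,  0.2259]), 'ee_rot': array([-3.0883, -0.5679,  0.0007]), 'force': array([ 0.1552,  0.4116, -0.2298]), 'ft_torque': array([ 0.0127,  0.0233, -0.0252]), 'gripper_force': 0.0, 'width': 1.0017604429234113}
side [0.197  1.0553 0.765 ]
top [0.4511 0.1038 1.0466]
deck top 0.75 [263.9 250.6] [0.4819 0.2238]
deck top 0.73 [253.9 354.8] [0.2465 0.2513]
deck top 0.68 [155.6 294.7] [0.3867 0.4753]
deck side 0.91 [444.3 355.7] [0.2432 0.2484]
deck side 0.89 [319.7 318.9] [0.4816 0.2283]
deck side 0.67 [327.4 435.3] [0.3814 0.4789]
deck_grip top 0.91 [149.1 297.9] [0.3797 0.4905]
deck_grip top 0.8 [254.2 358.8] [0.2376 0.2508]
deck_grip top 0.69 [260.9 248.9] [0.486  0.2305]
deck_grip side 0.9 [319.9 300.4] [0.4991 0.1769]
deck_grip side 0.89 [446.  337.9] [0.2483 0.2019]
deck_grip side 0
[... 3349 characters left out ...]
-0.1688]
teaspoon side 0.57 [331.3 249.3] [0.533 0.005]
coffee_jar top 0.78 [316.6 135.1] [0.7475 0.0963]
coffee_jar top 0.46 [452.9 239.5] [ 0.4958 -0.2105]
coffee_jar side 0.73 [217.3 250.3] [0.7636 0.0923]
coffee_jar side 0.49 [275.  186.3] [ 0.7562 -0.2127]
mug top 0.89 [385.6 121. ] [ 0.7773 -0.066 ]
mug top 0.62 [453.2 122.4] [ 0.771  -0.2254]
mug side 0.7 [240.2 214.4] [ 0.7806 -0.0589]
sugar_canister top 0.77 [238.8 142.4] [0.7354 0.2782]
sugar_canister side 0.67 [182.7 305.9] [0.7411 0.2826]
tea_tin side 0.75 [276.2 186.5] [ 0.7529 -0.2128]
tumbler top 0.81 [175.8 183.7] [0.6424 0.4267]
tumbler side 0.78 [187.6 371.7] [0.6472 0.4332]
tumbler side 0.43 [368.3 152.9] [ 0.5853 -0.4815]
```

View pics/top0.png

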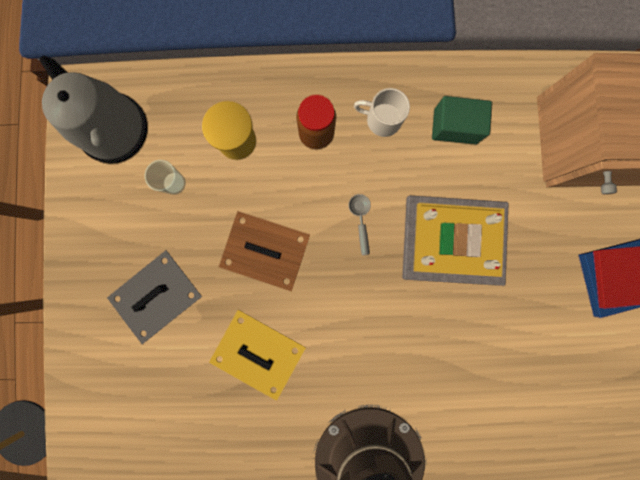

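View pics/side0.png

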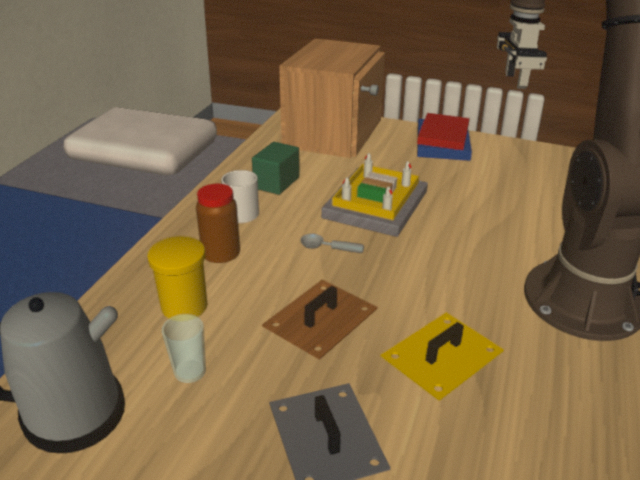

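The top view shows three board look-alikes: brown at (264,251), grey at (155,296) and yellow at (256,355). By the description it is the brown one. The caddy is at (461,238), with posts at (433,259), (435,212), (498,215) and (498,261), and the spoon is at (361,224).

Run:
```python
from h import *
np.set_printoptions(precision=4,suppress=True)
top,side=arm.get_image("top"),arm.get_image("side")
cv2.imwrite("pics/crop.png",cv2.resize(top["frame"][195:305,205:325,::-1],None,fx=4,fy=4))
def px(p,w): 
    T=np.linalg.inv(np.array(p["T"]));q=cv2.projectPoints(np.array([w],float),cv2.Rodrigues(T[:3,:3])[0],T[:3,3],np.array(p["mtx"]),np.array(p["dist"]))[0][0,0];return q
def match(lab,z,ctr,rad):
    a=[r["centre"] for r in arm.place_of(lab,top) if np.linalg.norm(atz(ray(top,r["centre"]),z)[:2]-ctr)<rad]
    b=[r["centre"] for r in arm.place_of(lab,side)]
    out=[]
    for c in a:
        best=min(((tri([ray(top,c),ray(side,d)])) for d in b),key=lambda t:t[1][0]+abs(t[0][2]-z))
        print(lab,best[0],best[1][0]);out.append(best[0])
    return np.array(out)
h=match("hole0",0.0,np.array([.482,.226]),.13)
g=match("deck_grip",0.04,np.array([.482,.226]),.05)
p=match("post0",0.096,np.array([.5,-.22]),.12)
match("caddy_seat",0.075,np.array([.5,-.22]),.12)
match("deck",0.0,np.array([.482,.226]),.05)
for q in (h,p): print(q.mean(0))
```

```text
hole0 [ 0.5055  0.1383 -0.0026] 0.0010957070246265677
hole0 [ 0.456   0.3022 -0.0026] 0.002981970869446937
hole0 [0.4131 0.1767 0.0063] 0.005351793936331246
hole0 [0.5524 0.2734 0.0035] 0.0032549398484649113
deck_grip [0.479  0.2259 0.039 ] 0.0003135161057526943
post0 [ 0.5455 -0.1559  0.0861] 0.00301734492909525
post0 [ 0.4325 -0.286   0.0846] 0.0030817362574757506
post0 [ 0.5347 -0.2806  0.0991] 0.0005888551229073774
post0 [ 0.448  -0.1375  0.0937] 0.007988670549443707
caddy_seat [ 0.4917 -0.2064  0.0784] 0.003240968348900739
deck [ 0.4786  0.2222 -0.0001] 0.005210966790987979
[0.4818 0.2227 0.0011]
[ 0.4902 -0.215   0.0909]
```

View pics/crop.png

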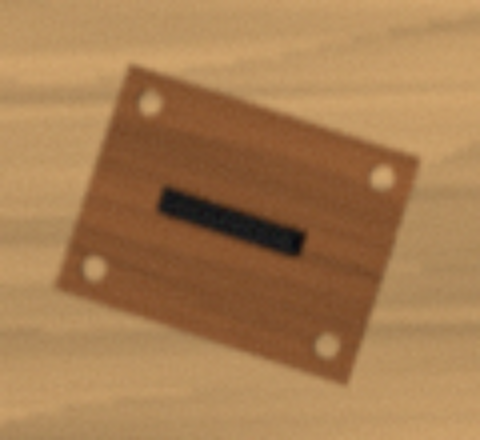

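The crop confirms the brown deck: the handle runs through the middle, and the holes sit near the four corners. Its yaw is about -0.33 rad and its centre about (0.480, 0.225). Next I work out the approach.

```bash
cat >> h.py <<'E'
def go(target,yaw=None):
    "yaw: wanted direction of tool y in world xy (mod pi). prints tool-frame shift in cm and turn"
    s=arm.observe();M=R.from_rotvec(s["ee_rot"]).as_matrix()
    print("pos",np.round(s["position"],4),"tool z",np.round(M[:,2],3),"tool y dir",round(float(np.arctan2(M[1,1],M[0,1])),4),"j",np.round(s["joints"],2))
    print("shift cm",np.round(M.T@(np.array(target)-s["position"])*100,2))
    if yaw is not None:
        D=np.c_[np.cross([np.cos(yaw),np.sin(yaw),0],[0,0,-1]),[np.cos(yaw),np.sin(yaw),0],[0,0,-1]]
        for k in(1,-1):
            rv=R.from_matrix(M.T@(D@np.diag([k,k,1]))).as_rotvec();print("turn",np.round(rv,3))
E
python3 -c "
from h import *
go([.42,.225,.30],-.333)"
```

```text
pos [ 0.2224 -0.5841  0.2268] tool z [ 0. -0. -1.] tool y dir -1.207 j [ 1.1   0.43  0.02  1.57 -0.01  1.13 -0.08]
shift cm [ 47.26 -68.59  -7.33]
turn [ 0.     0.    -0.874]
turn [ 0.    -0.     2.268]
```

Call:
carry_out:
  claw: [9, 9, 9, 9, 9, 9, 9, 9, 9, 9, 9, 9, 9, 9, 9, 9, 9, 9, 9, 9]
  delta_pos:
    - [2, -2.9, -0.4]
    - [2, -2.9, -0.4]
    - [2, -2.9, -0.4]
    - [2, -2.9, -0.4]
    - [2, -2.9, -0.4]
    - [2, -2.9, -0.4]
    - [2, -2.9, -0.4]
    - [2, -2.9, -0.4]
    - [2, -2.9, -0.4]
    - [2, -2.9, -0.4]
    - [2, -2.9, -0.4]
    - [2, -2.9, -0.4]
    - [2, -2.9, -0.4]
    - [2, -2.9, -0.4]
    - [2, -2.9, -0.4]
    - [2, -2.9, -0.4]
    - [2, -2.9, -0.4]
    - [2, -2.9, -0.4]
    - [2, -2.9, 0]
    - [2, -2.9, 0]
  angular:
    - [0, 0, 0]
    - [0, 0, 0]
    - [0, 0, 0]
    - [0, 0, 0]
    - [0, 0, 0]
    - [0, 0, 0]
    - [0, 0, 0]
    - [0, 0, 0]
    - [0, 0, 0]
    - [0, 0, 0]
    - [0, 0, 0]
    - [0, 0, 0]
    - [0, 0, 0]
    - [0, 0, 0]
    - [0, 0, 0]
    - [0, 0, 0]
    - [0, 0, 0]
    - [0, 0, 0]
    - [0, 0, 0]
    - [0, 0, 0]

```text
clock: 4.45
position: [0.3901, 0.1016, 0.2991]
ee_rot: [3.089, 0.568, 0.002]
force: [-1.2, -0.0, -0.3]
width: 0.982
gripper_force: 0.0
```

Call:
carry_out:
  claw: [9, 9, 9, 9, 9, 9, 9, 9, 9, 9, 9, 9]
  delta_pos:
    - [2, -2.9, 0]
    - [2, -2.9, 0]
    - [2, -2.9, 0]
    - [0, 0, 0]
    - [0, 0, 0]
    - [0, 0, 0]
    - [0, 0, 0]
    - [0, 0, 0]
    - [0, 0, 0]
    - [0, 0, 0]
    - [0, 0, 0]
    - [0, 0, 0]
  angular:
    - [0, 0, 0]
    - [0, 0, 0]
    - [0, 0, 0]
    - [0, 0, -0.125]
    - [0, 0, -0.125]
    - [0, 0, -0.125]
    - [0, 0, -0.125]
    - [0, 0, -0.125]
    - [0, 0, -0.125]
    - [0, 0, -0.125]
    - [0, 0, 0]
    - [0, 0, 0]

```text
clock: 5.65
position: [0.4151, 0.2028, 0.2987]
ee_rot: [2.562, 1.819, 0.0]
force: [-1.0, -0.2, -0.2]
width: 0.982
gripper_force: 0.0
```

Run:
```python
from h import *
np.set_printoptions(precision=4,suppress=True)
go([.48,.225,.20],-.333)
w,t,s=[arm.get_image(n) for n in("wrist","top","side")];save(w,"w1")
print(np.array(w["T"]))
for l,z in(("deck_grip",.04),("hole0",0.005),("deck",0)):
    for r in arm.place_of(l,w): print(l,round(r["conf"],2),np.round(np.array(r["centre"])*[640,480],1),atz(ray(w,r["centre"]),z))
```

```text
pos [0.4151 0.2028 0.2987] tool z [ 0. -0. -1.] tool y dir -0.336 j [ 0.2   0.22 -0.9   1.79  0.18  1.23 -1.09]
shift cm [4.24 5.4  9.88]
turn [ 0.    -0.    -0.003]
turn [-0.    -0.     3.139]
[[ 0.9439 -0.3186 -0.0869  0.4387]
 [-0.3303 -0.9109 -0.2475  0.2702]
 [-0.0003  0.2623 -0.965   0.4567]
 [ 0.      0.      0.      1.    ]]
deck_grip 0.84 [380.3 159.9] [0.4808 0.2224 0.04  ]
deck_grip 0.74 [330.2  91. ] [0.4546 0.3005 0.04  ]
deck_grip 0.57 [155.3 213.3] [0.2443 0.2472 0.04  ]
hole0 0.91 [134.  136.3] [0.2429 0.3289 0.005 ]
hole0 0.87 [211.1 268.9] [0.2607 0.1639 0.005 ]
hole0 0.82 [122.4 253.5] [0.1718 0.2149 0.005 ]
hole0 0.81 [415.5 218.7] [0.5024 0.1428 0.005 ]
hole0 0.81 [427.1  83.9] [0.5529 0.2764 0.005 ]
hole0 0.72 [224.2 153.7] [0.3267 0.2805 0.005 ]
hole0 0.66 [327.7  84.8] [0.4555 0.3096 0.005 ]
hole0 0.62 [332.9 218.2] [0.4146 0.1741 0.005 ]
hole0 0.6 [234.7  24.1] [0.3864 0.394  0.005 ]
deck 0.9 [173.5 205.6] [0.2489 0.2464 0.    ]
deck 0.64 [375.5 152.5] [0.4822 0.2272 0.    ]
deck 0.61 [417.6 214.7] [0.5067 0.1451 0.    ]
deck 0.4 [607.    6.9] [0.7421 0.2863 0.    ]
```

View pics/w1.png

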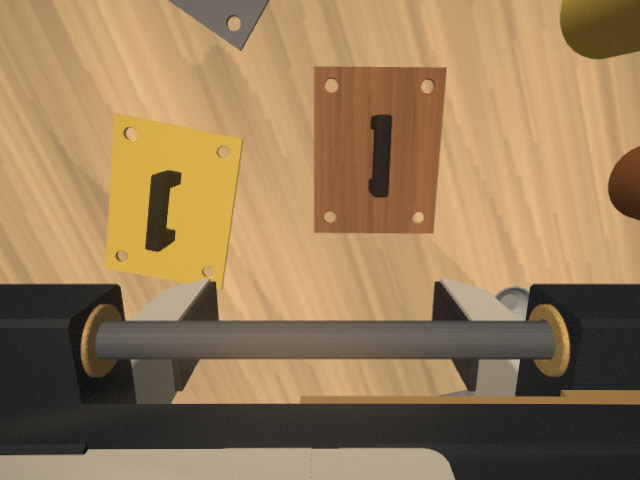

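The picture shows the brown deck at (380,150) with its handle at (381,155), and the yellow look-alike at (175,200). Wrist, top and side agree: centre (0.4807, 0.2250), yaw -0.333.

Call:
carry_out:
  claw: [9, 9, 9, 9, 9, 9, 9, 9]
  delta_pos:
    - [1.1, 1.3, 2.8]
    - [1.1, 1.4, 2.8]
    - [1.0, 1.4, 2.8]
    - [1.0, 1.4, 2.8]
    - [0, 0, 2.8]
    - [0, 0, 2]
    - [0, 0, 0]
    - [0, 0, 0]
  angular:
    - [0, 0, 0]
    - [0, 0, 0]
    - [0, 0, 0]
    - [0, 0, 0]
    - [0, 0, 0]
    - [0, 0, 0]
    - [0, 0, 0]
    - [0, 0, 0]

```text
clock: 6.75
position: [0.4806, 0.2249, 0.1391]
ee_rot: [-2.558, -1.824, 0.0]
force: [0.4, 0.4, 0.2]
width: 0.979
gripper_force: 0.0
```

Run:
```python
from h import *
np.set_printoptions(precision=4,suppress=True)
w=arm.get_image("wrist");save(w,"w2")
for l,z in(("deck_grip",.04),("hole0",0.005),("deck",0)):
    for r in arm.place_of(l,w): print(l,round(r["conf"],2),np.round(np.array(r["centre"])*[640,480],1),atz(ray(w,r["centre"]),z))
go([.4807,.2250,.021],-.333)
```

```text
deck_grip 0.56 [325.7 241.3] [0.4811 0.2247 0.04  ]
deck_grip 0.28 [326.6 223.9] [0.4855 0.2355 0.04  ]
hole0 0.97 [254.7 129. ] [0.458  0.3074 0.005 ]
hole0 0.81 [107.8  33.7] [0.3899 0.3938 0.005 ]
hole0 0.75 [388.  312.6] [0.505  0.1452 0.005 ]
hole0 0.73 [263.9 311. ] [0.4143 0.178  0.005 ]
hole0 0.72 [104.5 222.4] [0.3299 0.2817 0.005 ]
hole0 0.59 [398.3 126.9] [0.5519 0.2764 0.005 ]
deck 0.87 [ 32.3 293.9] [0.2479 0.2485 0.    ]
deck 0.71 [327.8 227. ] [0.4827 0.2241 0.    ]
pos [0.4813 0.2251 0.14  ] tool z [ 0.002  0.001 -1.   ] tool y dir -0.3324 j [ 0.03  0.5  -0.78  1.86  0.43  0.96 -1.27]
shift cm [-0.04 -0.08 11.9 ]
turn [ 0.002 -0.001  0.001]
turn [ 0.002  0.003 -3.141]
```

Call:
carry_out:
  claw: [9, 9, 9, 9, 9, 9, 9, 1, 1, 1, 1, 1, 1, 1, 1, 1, 1, 1, 1, 1]
  delta_pos:
    - [0, 0, 2.5]
    - [0, 0, 2.5]
    - [0, 0, 2.5]
    - [0, 0, 2.5]
    - [0, 0, 1.5]
    - [0, 0, 0.4]
    - [0, 0, 0]
    - [0, 0, 0]
    - [0, 0, 0]
    - [0, 0, 0]
    - [0, 0, 0]
    - [0, 0, 0]
    - [0, 0, 0]
    - [0, 0, 0]
    - [0, 0, 0]
    - [0, 0, 0]
    - [0, 0, 0]
    - [0, 0, 0]
    - [0, 0, 0]
    - [0, 0, 0]
  angular:
    - [0, 0, 0]
    - [0, 0, 0]
    - [0, 0, 0]
    - [0, 0, 0]
    - [0, 0, 0]
    - [0, 0, 0]
    - [0, 0, 0]
    - [0, 0, 0]
    - [0, 0, 0]
    - [0, 0, 0]
    - [0, 0, 0]
    - [0, 0, 0]
    - [0, 0, 0]
    - [0, 0, 0]
    - [0, 0, 0]
    - [0, 0, 0]
    - [0, 0, 0]
    - [0, 0, 0]
    - [0, 0, 0]
    - [0, 0, 0]
  force: 45

```text
clock: 8.95
position: [0.4808, 0.2246, 0.0197]
ee_rot: [2.558, 1.824, 0.0]
force: [1.3, 0.5, -1.0]
width: 0.172
gripper_force: 45.0
```

Call:
carry_out:
  claw: [1, 1, 1, 1, 1, 1, 1, 1, 1, 1, 1]
  delta_pos:
    - [0, 0, -0.5]
    - [0, 0, -1]
    - [0, 0, -2]
    - [0, 0, -2]
    - [0, 0, -2.5]
    - [0, 0, -2.5]
    - [0, 0, -2.5]
    - [0, 0, -2.5]
    - [0, 0, -2]
    - [0, 0, -0.5]
    - [0, 0, 0]
  angular:
    - [0, 0, 0]
    - [0, 0, 0]
    - [0, 0, 0]
    - [0, 0, 0]
    - [0, 0, 0]
    - [0, 0, 0]
    - [0, 0, 0]
    - [0, 0, 0]
    - [0, 0, 0]
    - [0, 0, 0]
    - [0, 0, 0]

```text
clock: 10.05
position: [0.4808, 0.2248, 0.2004]
ee_rot: [2.558, 1.823, 0.002]
force: [-0.1, 0.7, -3.7]
width: 0.165
gripper_force: 45.0
```

Run:
```python
from h import *
np.set_printoptions(precision=4,suppress=True)
s=arm.observe();print(s["position"],s["force"],s["width"])
w=arm.get_image("wrist");save(w,"w3");M=R.from_rotvec(s["ee_rot"]).as_matrix()
z=s["position"][2]-.0197+.005
for l in("hole0","deck_grip"):
    for r in arm.place_of(l,w):
        x=atz(ray(w,r["centre"]),z);print(l,round(r["conf"],2),np.round(np.array(r["centre"])*[640,480],1),"tool mm",(M.T@(x-s["position"]))*1000)
go([.4902,-.215,.20],-.09)
```

```text
[0.4808 0.2248 0.2004] [-0.1257  0.6862 -3.686 ] 0.16532250716387092
hole0 0.95 [442.4 126.7] tool mm [71.7378 47.8829 14.8038]
hole0 0.79 [144.3  51.1] tool mm [ 99.984  -69.9219  14.6854]
hole0 0.75 [206.1 130.1] tool mm [ 70.468  -48.3332  14.6908]
hole0 0.68 [138.8 209.4] tool mm [ 37.6192 -79.6206  14.6324]
hole0 0.61 [ 18.4 324.9] tool mm [ -16.5175 -141.3196   14.5242]
hole0 0.57 [ 25.1 184.8] tool mm [  48.1291 -125.912    14.5855]
hole0 0.48 [325.3 325.3] tool mm [-17.055    0.2374  14.6889]
deck_grip 0.77 [325.2 324.3] tool mm [-16.5416   0.1782  14.6892]
pos [0.48   0.2241 0.1986] tool z [-0.002 -0.001 -1.   ] tool y dir -0.3321 j [ 0.07  0.43 -0.83  1.79  0.36  1.08 -1.21]
shift cm [-41.18  15.28  -0.1 ]
turn [-0.001  0.001 -0.242]
turn [0.002 0.002 2.899]
```

View pics/w3.png

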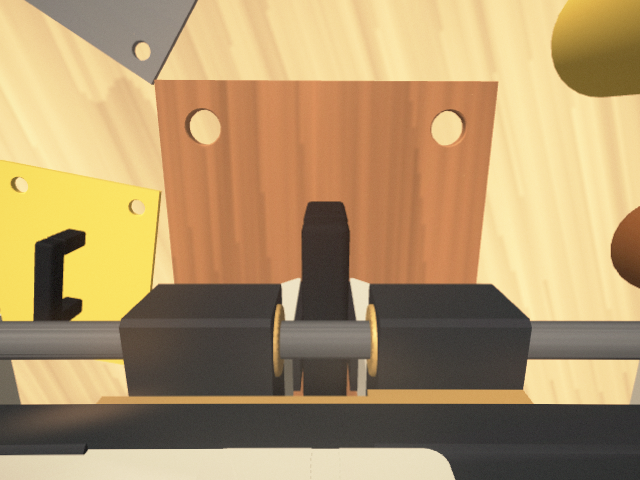

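The deck is held square: its front holes are at (205,127) and (448,128), about 1 mm off the nominal grip. Next I carry it past the caddy so the wrist camera can look back at the posts.

Call:
carry_out:
  claw: [1, 1, 1, 1, 1, 1, 1, 1, 1, 1, 1, 1, 1, 1, 1, 1, 1, 1, 1, 1]
  delta_pos:
    - [-1.5, 0.5, -0.5]
    - [-3, 1.1, -0.5]
    - [-3, 1.1, -0.5]
    - [-3, 1.1, -0.5]
    - [-3, 1.1, -0.5]
    - [-3, 1.1, -0.5]
    - [-3, 1.1, -0.5]
    - [-3, 1.1, -0.5]
    - [-3, 1.1, -0.5]
    - [-3, 1.1, -0.5]
    - [-3, 1.1, 0]
    - [-3, 1.1, 0]
    - [-3, 1.1, 0]
    - [-3, 1.1, 0]
    - [-3, 1.1, 0]
    - [-3, 1.1, 0]
    - [-3, 1.1, 0]
    - [-3, 1.1, 0]
    - [-3, 1.1, 0]
    - [-3, 1.1, 0]
  angular:
    - [0, 0, 0]
    - [0, 0, 0]
    - [0, 0, 0]
    - [0, 0, 0]
    - [0, 0, 0]
    - [0, 0, 0]
    - [0, 0, 0]
    - [0, 0, 0]
    - [0, 0, 0]
    - [0, 0, 0]
    - [0, 0, 0]
    - [0, 0, 0]
    - [0, 0, 0]
    - [0, 0, 0]
    - [0, 0, 0]
    - [0, 0, 0]
    - [0, 0, 0]
    - [0, 0, 0]
    - [0, 0, 0]
    - [0, 0, 0]

```text
clock: 12.2
position: [0.4917, -0.3992, 0.2481]
ee_rot: [-2.556, -1.823, 0.001]
force: [0.6, -0.9, -2.6]
width: 0.171
gripper_force: 45.0
```

Call:
carry_out:
  claw: [1, 1, 1, 1, 1, 1]
  delta_pos:
    - [-1.5, 0.5, 0]
    - [0, 0, 0]
    - [0, 0, 0]
    - [0, 0, 0]
    - [0, 0, 0]
    - [0, 0, 0]
  angular:
    - [0, 0, 0]
    - [0, 0, -0.08]
    - [0, 0, -0.08]
    - [0, 0, -0.08]
    - [0, 0, 0]
    - [0, 0, 0]

```text
clock: 12.8
position: [0.4921, -0.4133, 0.2491]
ee_rot: [-2.322, -2.114, -0.0]
force: [1.1, -0.7, -2.8]
width: 0.172
gripper_force: 45.0
```

```bash
cat > look.py <<'E'
from h import *
import sys
np.set_printoptions(precision=4,suppress=True)
s=arm.observe();print(s["clock"],s["position"],s["force"],s["width"])
w=arm.get_image("wrist");save(w,sys.argv[1])
for l,z in(("post0",.096),("caddy_seat",.075)):
    for r in arm.place_of(l,w):
        print(l,round(r["conf"],2),np.round(np.array(r["centre"])*[640,480],1),atz(ray(w,r["centre"]),z))
go([.4902,-.215,.20],-.09)
E
python3 look.py w4
```

```text
12.8 [ 0.4921 -0.4133  0.2491] [ 1.0858 -0.7224 -2.7651] 0.17235653849059226
post0 0.86 [225.2  38.3] [ 0.4356 -0.2762  0.096 ]
post0 0.58 [370.7  33.2] [ 0.5364 -0.2824  0.096 ]
pos [ 0.4921 -0.4137  0.2496] tool z [-0.  0. -1.] tool y dir -0.0932 j [ 1.06  0.55 -0.71  1.45  0.36  1.28  0.23]
shift cm [19.76 -2.04  4.96]
turn [-0.    -0.    -0.003]
turn [-0.     0.     3.138]
```

View pics/w4.png

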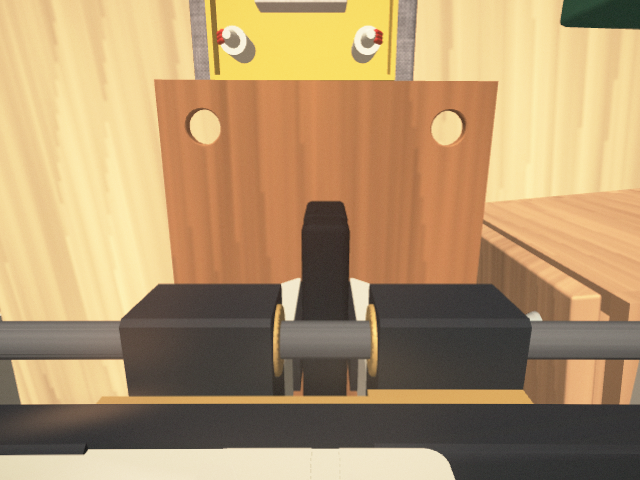

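Posts show at (225,38) and (370,33), with red clips on the outer x sides. I back off and up, away from the cabinet at right, to see all four.

Call:
carry_out:
  claw: [1, 1, 1, 1, 1, 1]
  delta_pos:
    - [-1.5, -1.2, -2.5]
    - [-1.5, -1.2, -2.5]
    - [-1.5, -1.2, -2.5]
    - [-1.5, -0.4, -2.5]
    - [0, 0, 0]
    - [0, 0, 0]
  angular:
    - [0, 0, 0]
    - [0, 0, 0]
    - [0, 0, 0]
    - [0, 0, 0]
    - [0, 0, 0]
    - [0, 0, 0]

```text
clock: 13.55
position: [0.447, -0.4697, 0.3495]
ee_rot: [2.322, 2.116, 0.001]
force: [0.3, 0.2, -3.7]
width: 0.171
gripper_force: 45.0
```

```bash
python3 look.py w5
```

```text
13.55 [ 0.447  -0.4697  0.3495] [ 0.2885  0.1915 -3.6766] 0.1707905279128496
pos [ 0.4469 -0.4687  0.3483] tool z [-0.001  0.002 -1.   ] tool y dir -0.0906 j [ 1.15  0.5  -0.71  1.27  0.32  1.49  0.38]
shift cm [25.63  2.04 14.87]
turn [-0.002 -0.002 -0.001]
turn [-0.002  0.003  3.141]
```

View pics/w5.png

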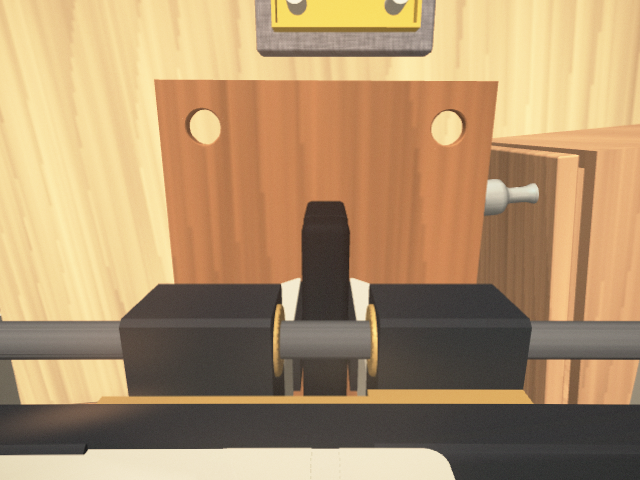

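Only the near edge of the caddy shows, at (345,25), so that was the wrong way. I go over the caddy for the far pair of posts and fit the caddy pose from all views together.

Call:
carry_out:
  claw: [1, 1, 1, 1, 1, 1, 1, 1, 1, 1, 1, 1]
  delta_pos:
    - [1, 0.2, 0.5]
    - [2, 0.3, 1.1]
    - [2, 0.3, 1.1]
    - [2, 0.3, 1.1]
    - [2, 0.3, 1.1]
    - [2, 0.3, 1.1]
    - [2, 0.3, 1]
    - [2, 0.2, 1]
    - [2, 0.2, 1]
    - [2, 0.1, 1]
    - [0.8, 0, 0]
    - [0, 0, 0]
  angular:
    - [0, 0, 0]
    - [0, 0, 0]
    - [0, 0, 0]
    - [0, 0, 0]
    - [0, 0, 0]
    - [0, 0, 0]
    - [0, 0, 0]
    - [0, 0, 0]
    - [0, 0, 0]
    - [0, 0, 0]
    - [0, 0, 0]
    - [0, 0, 0]

```text
clock: 14.9
position: [0.49, -0.2732, 0.2497]
ee_rot: [-2.318, -2.12, -0.0]
force: [0.2, 0.1, -2.8]
width: 0.168
gripper_force: 45.0
```

```bash
python3 look.py w6
python3 - <<'E'
from h import *
from scipy.optimize import least_squares
np.set_printoptions(precision=4,suppress=True)
# detections from first pictures (top, side) and wrist views
top,side=arm.get_image("top"),arm.get_image("side")
L=np.array([[-.05,-.07],[-.05,.07],[.05,-.07],[.05,.07]])
def pred(p,z=.096):
    c,s=np.cos(p[2]),np.sin(p[2]);return np.c_[L@np.array([[c,s],[-s,c]])+p[:2],np.full(4,z)]
def proj(p,X):
    T=np.linalg.inv(np.array(p["T"]));return cv2.projectPoints(X,cv2.Rodrigues(T[:3,:3])[0],T[:3,3],np.array(p["mtx"]),np.array(p["dist"]))[0][:,0]
topd=np.array([[432.8,258.7],[435.3,212.1],[498.5,215.4],[497.8,261.]])
sided=np.array([[348.7,178.6],[368.2,151.3],[405.3,160.7],[390.8,189.2]])
w=arm.get_image("wrist")
W=[((.4356,-.2762)),((.5364,-.2824))]
def run(use):
    def f(p):
        X=pred(p);r=[]
        for n,im,d in(("t",top,topd),("s",side,sided)):
            if n in use:
                q=proj(im,X);r+=[(d-q[np.argmin(np.linalg.norm(q[None]-d[:,None],axis=2),axis=1)]).ravel()*1.7]  # mm approx
        if "w" in use:
            d=np.array(W);r+=[((d-X[[0,2],:2])*1000).ravel()]
        return np.concatenate(r)
    s=least_squares(f,[.49,-.213,-.09],loss="soft_l1",x_scale=[.01,.01,.05]);print(use,s.x,np.round(f(s.x),1))
for u in("t","s","ts","w","tsw"):run(u)
E
```

```text
14.9 [ 0.49   -0.2732  0.2497] [ 0.1942  0.0532 -2.7704] 0.16760433182201898
post0 0.88 [394.9  31.8] [ 0.5506 -0.1427  0.096 ]
post0 0.64 [247.5  31.3] [ 0.4489 -0.1332  0.096 ]
pos [ 0.4898 -0.2763  0.2501] tool z [ 0.    -0.001 -1.   ] tool y dir -0.0933 j [ 0.97  0.42 -0.77  1.65  0.31  1.2   0.04]
shift cm [ 6.11 -0.54  5.  ]
turn [ 0.001  0.001 -0.003]
turn [ 0.001 -0.001  3.138]
t [ 0.4967 -0.2101 -0.0749] [ 0.8 -0.8  2.5  1.3 -1.7  1.2 -1.1 -2.1]
s [ 0.4902 -0.212  -0.0431] [ 0.3  0.1  1.  -3.9 -2.9 -0.2 -0.   4.1]
ts [ 0.4949 -0.2104 -0.0673] [ 0.2 -2.7  2.5 -0.6 -1.7  0.2 -1.7 -3.2  4.8  0.8  3.1 -3.7 -0.4 -0.7
  5.3  4. ]
w [ 0.4903 -0.2094 -0.0615] [-0.5  0.   0.5 -0. ]
tsw [ 0.4928 -0.2098 -0.0717] [ 0.8 -4.2  2.7 -2.1 -1.5 -1.8 -1.2 -5.1  3.6  0.5  1.5 -4.1 -1.9 -1.2
  4.1  3.5 -2.3 -0.1 -1.2  0.8]
```

View pics/w6.png

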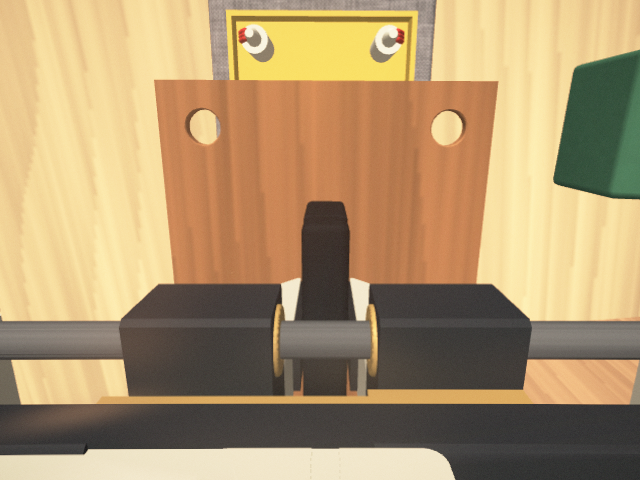

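The far posts are at (250,37) and (390,37). All the wrist fixes give caddy centre (0.493, -0.209) and yaw about -0.098. I move over it, with the deck 3 cm above the tips.

Call:
carry_out:
  claw: [1, 1, 1, 1, 1, 1, 1, 1, 1, 1]
  delta_pos:
    - [1.6, -0.1, 0]
    - [1.6, -0.1, 1]
    - [1.6, -0.1, 2]
    - [1.6, -0.1, 2]
    - [0, 0, 2]
    - [0, 0, 2]
    - [0, 0, 1.5]
    - [0, 0, 0]
    - [0, 0, 0]
    - [0, 0, 0]
  angular:
    - [0, 0, 0.005]
    - [0, 0, 0]
    - [0, 0, 0]
    - [0, 0, 0]
    - [0, 0, 0]
    - [0, 0, 0]
    - [0, 0, 0]
    - [0, 0, 0]
    - [0, 0, 0]
    - [0, 0, 0]

```text
clock: 16.2
position: [0.4927, -0.2111, 0.1457]
ee_rot: [2.326, 2.11, 0.001]
force: [0.6, 0.2, -3.1]
width: 0.172
gripper_force: 45.0
```

Run:
```python
from h import *
np.set_printoptions(precision=4,suppress=True)
w=arm.get_image("wrist");t=arm.get_image("top");s=arm.get_image("side")
go([.492,-.2102,.145],-.098)
f=cv2.resize(w["frame"][80:180,160:490],(800,242),interpolation=cv2.INTER_CUBIC)
g=cv2.resize(s["frame"][110:220,300:440],(407,320),interpolation=cv2.INTER_CUBIC)
k=cv2.resize(t["frame"][190:290,395:515],(393,320),interpolation=cv2.INTER_CUBIC)
cv2.imwrite("pics/c7.png",np.vstack([f,np.hstack([g,k])])[:,:,::-1])
for l,z in(("hole0",.13),("post0",.096)):
  for r in arm.place_of(l,w): print(l,round(r["conf"],2),np.round(np.array(r["centre"])*[640,480],1),atz(ray(w,r["centre"]),z))
```

```text
pos [ 0.4925 -0.2112  0.1456] tool z [ 0.001 -0.001 -1.   ] tool y dir -0.0974 j [ 0.85  0.48 -0.74  1.85  0.4   0.96 -0.17]
shift cm [ 0.1  -0.06  0.06]
turn [0.001 0.    0.001]
turn [-0.001  0.002 -3.141]
hole0 0.87 [443.4 124.2] [ 0.5484 -0.1435  0.13  ]
hole0 0.84 [203.8 128. ] [ 0.4507 -0.1354  0.13  ]
post0 0.7 [218.4 125.3] [ 0.4484 -0.134   0.096 ]
post0 0.62 [425.1 122.7] [ 0.549  -0.1426  0.096 ]
```

View pics/c7.png

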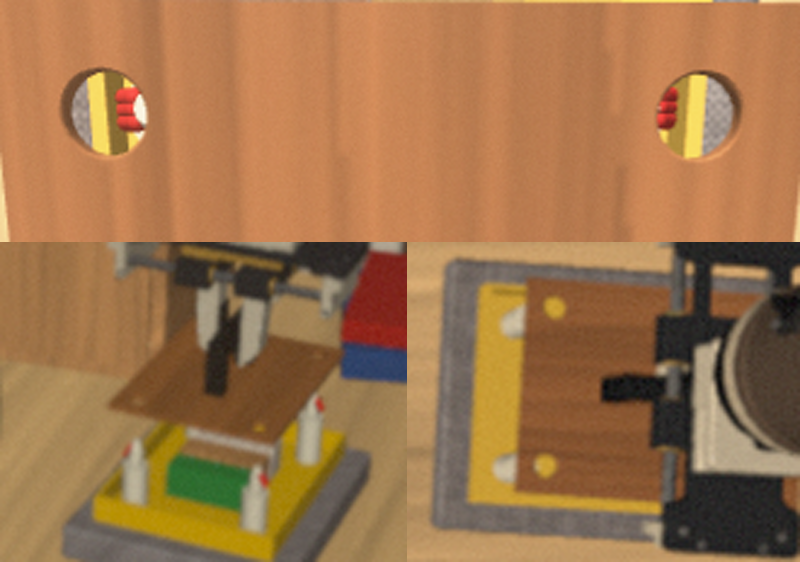

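Through the front holes I see the red clips at about (213,124) and (436,124), near the hole centres (203,126) and (448,127). That leaves about 1 mm in x and -0.7 mm in y to correct. The side view shows the deck level above the posts.

Call:
carry_out:
  claw: [1, 1, 1, 1, 1, 1, 1, 1, 1]
  delta_pos:
    - [0.1, -0.07, 0]
    - [0, 0, 0.5]
    - [0, 0, 0.7]
    - [0, 0, 0.7]
    - [0, 0, 0.5]
    - [0, 0, 0.3]
    - [0, 0, 0.2]
    - [0, 0, 0.1]
    - [0, 0, 0]
  angular:
    - [0, 0, 0]
    - [0, 0, 0]
    - [0, 0, 0]
    - [0, 0, 0]
    - [0, 0, 0]
    - [0, 0, 0]
    - [0, 0, 0]
    - [0, 0, 0]
    - [0, 0, 0]

```text
clock: 17.35
position: [0.4915, -0.21, 0.1147]
ee_rot: [2.327, 2.111, 0.0]
force: [-0.1, -0.1, -3.0]
width: 0.167
gripper_force: 45.0
```

Call:
carry_out:
  claw: [1, 1, 1, 1, 1, 1, 1]
  delta_pos:
    - [0, 0, 0.1]
    - [0, 0, 0.1]
    - [0, 0, 0.1]
    - [0, 0, 0.1]
    - [0, 0, 0.1]
    - [0, 0, 0]
    - [0, 0, 0]
  angular:
    - [0, 0, 0]
    - [0, 0, 0]
    - [0, 0, 0]
    - [0, 0, 0]
    - [0, 0, 0]
    - [0, 0, 0]
    - [0, 0, 0]

```text
clock: 18.05
position: [0.4916, -0.21, 0.1098]
ee_rot: [2.326, 2.111, 0.0]
force: [0.8, -0.3, -3.9]
width: 0.167
gripper_force: 45.0
```

Run:
```python
from h import *
np.set_printoptions(precision=4,suppress=True)
w=arm.get_image("wrist");t=arm.get_image("top");s=arm.get_image("side")
go([.492,-.2102,.11],-.098);o=arm.observe();print(o["force"],o["ft_torque"])
f=cv2.resize(w["frame"][80:180,160:490],(800,242),interpolation=cv2.INTER_CUBIC)
g=cv2.resize(s["frame"][110:220,300:440],(407,320),interpolation=cv2.INTER_CUBIC)
k=cv2.resize(t["frame"][190:290,395:515],(393,320),interpolation=cv2.INTER_CUBIC)
cv2.imwrite("pics/c8.png",np.vstack([f,np.hstack([g,k])])[:,:,::-1])
```

```text
pos [ 0.4915 -0.21    0.1098] tool z [ 0. -0. -1.] tool y dir -0.0971 j [ 0.82  0.53 -0.72  1.89  0.44  0.89 -0.21]
shift cm [-0.01  0.05 -0.02]
turn [0.    0.    0.001]
turn [-0.     0.    -3.141]
[ 0.7141  0.3562 -3.0147] [-0.0898 -0.2811  0.0854]
```

View pics/c8.png

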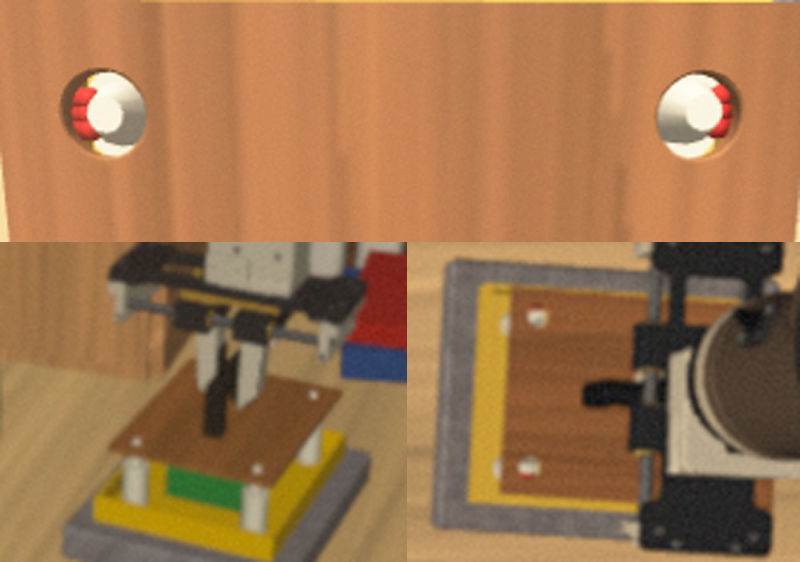

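All four posts show centred in the holes: front ones at (203,126) and (450,126) in the wrist image, and all four in the side view. The deck is level. I press in small steps while watching the force (baseline about -3 N).

Call:
carry_out:
  claw: [1, 1, 1, 1, 1, 1, 1, 1]
  delta_pos:
    - [0, 0, 0.1]
    - [0, 0, 0.1]
    - [0, 0, 0.1]
    - [0, 0, 0.1]
    - [0, 0, 0.1]
    - [0, 0, 0.1]
    - [0, 0, 0]
    - [0, 0, 0]
  angular:
    - [0, 0, 0]
    - [0, 0, 0]
    - [0, 0, 0]
    - [0, 0, 0]
    - [0, 0, 0]
    - [0, 0, 0]
    - [0, 0, 0]
    - [0, 0, 0]
  force: 60

```text
clock: 19.0
position: [0.4918, -0.2101, 0.104]
ee_rot: [2.326, 2.111, 0.001]
force: [1.8, -0.4, 2.2]
width: 0.17
gripper_force: 60.0
```

Call:
carry_out:
  claw: [1, 1, 1, 1, 1, 1]
  delta_pos:
    - [0, 0, 0.1]
    - [0, 0, 0.1]
    - [0, 0, 0.1]
    - [0, 0, 0.1]
    - [0, 0, 0]
    - [0, 0, 0]
  angular:
    - [0, 0, 0]
    - [0, 0, 0]
    - [0, 0, 0]
    - [0, 0, 0]
    - [0, 0, 0]
    - [0, 0, 0]

```text
clock: 19.6
position: [0.4918, -0.21, 0.1001]
ee_rot: [2.326, 2.111, 0.001]
force: [1.7, -1.2, 6.8]
width: 0.171
gripper_force: 60.0
```

Call:
carry_out:
  claw: [1, 1, 1, 1, 1, 1]
  delta_pos:
    - [0, 0, 0.1]
    - [0, 0, 0.1]
    - [0, 0, 0.1]
    - [0, 0, 0.1]
    - [0, 0, 0]
    - [0, 0, 0]
  angular:
    - [0, 0, 0]
    - [0, 0, 0]
    - [0, 0, 0]
    - [0, 0, 0]
    - [0, 0, 0]
    - [0, 0, 0]

```text
clock: 20.2
position: [0.492, -0.2101, 0.0964]
ee_rot: [2.326, 2.11, 0.001]
force: [1.0, -1.1, 10.4]
width: 0.167
gripper_force: 60.0
```

Call:
carry_out:
  claw: [1, 1, 1, 1]
  delta_pos:
    - [0, 0, 0.1]
    - [0, 0, 0.1]
    - [0, 0, 0]
    - [0, 0, 0]
  angular:
    - [0, 0, 0]
    - [0, 0, 0]
    - [0, 0, 0]
    - [0, 0, 0]

```text
clock: 20.6
position: [0.4922, -0.21, 0.0946]
ee_rot: [2.326, 2.11, 0.001]
force: [0.6, -0.1, 13.0]
width: 0.167
gripper_force: 60.0
```

Call:
carry_out:
  claw: [1, 1, 1, 1]
  delta_pos:
    - [0, 0, 0.1]
    - [0, 0, 0.1]
    - [0, 0, 0]
    - [0, 0, 0]
  angular:
    - [0, 0, 0]
    - [0, 0, 0]
    - [0, 0, 0]
    - [0, 0, 0]

```text
clock: 21.0
position: [0.4923, -0.21, 0.0928]
ee_rot: [2.325, 2.11, 0.001]
force: [0.2, -0.4, 14.7]
width: 0.163
gripper_force: 60.0
```

Call:
carry_out:
  claw: [1, 1, 1, 1]
  delta_pos:
    - [0, 0, 0.1]
    - [0, 0, 0.1]
    - [0, 0, 0]
    - [0, 0, 0]
  angular:
    - [0, 0, 0]
    - [0, 0, 0]
    - [0, 0, 0]
    - [0, 0, 0]

```text
clock: 21.4
position: [0.4924, -0.2101, 0.091]
ee_rot: [2.325, 2.11, 0.001]
force: [0.7, -0.2, 15.9]
width: 0.171
gripper_force: 60.0
```

Call:
carry_out:
  claw: [1, 1, 1]
  delta_pos:
    - [0, 0, 0.1]
    - [0, 0, 0]
    - [0, 0, 0]
  angular:
    - [0, 0, 0]
    - [0, 0, 0]
    - [0, 0, 0]

```text
clock: 21.7
position: [0.4925, -0.2101, 0.0901]
ee_rot: [2.325, 2.109, 0.001]
force: [-0.5, 0.3, 16.8]
width: 0.169
gripper_force: 60.0
```

Call:
carry_out:
  claw: [1, 1, 1]
  delta_pos:
    - [0, 0, 0.1]
    - [0, 0, 0]
    - [0, 0, 0]
  angular:
    - [0, 0, 0]
    - [0, 0, 0]
    - [0, 0, 0]

```text
clock: 22.0
position: [0.4925, -0.21, 0.0891]
ee_rot: [2.325, 2.11, 0.001]
force: [-0.6, 0.2, 17.4]
width: 0.172
gripper_force: 60.0
```

Call:
carry_out:
  claw: [1, 1, 1]
  delta_pos:
    - [0, 0, 0.1]
    - [0, 0, 0]
    - [0, 0, 0]
  angular:
    - [0, 0, 0]
    - [0, 0, 0]
    - [0, 0, 0]

```text
clock: 22.3
position: [0.4919, -0.2102, 0.0873]
ee_rot: [2.326, 2.11, 0.001]
force: [1.8, -0.9, 8.4]
width: 0.166
gripper_force: 60.0
```

Call:
carry_out:
  claw: [1, 1, 1]
  delta_pos:
    - [0, 0, 0.05]
    - [0, 0, 0]
    - [0, 0, 0]
  angular:
    - [0, 0, 0]
    - [0, 0, 0]
    - [0, 0, 0]

```text
clock: 22.6
position: [0.492, -0.2102, 0.0868]
ee_rot: [2.326, 2.11, 0.001]
force: [1.3, -0.9, 8.7]
width: 0.169
gripper_force: 60.0
```

The clips clicked: force fell from 17 to 8.5 N, and the deck's underside now matches the sunk shoulders. I press a little more to make sure, then ease off, release and retreat.

Call:
carry_out:
  claw: [1, 1, 1, 1, 1]
  delta_pos:
    - [0, 0, 0.1]
    - [0, 0, 0.1]
    - [0, 0, 0.1]
    - [0, 0, 0]
    - [0, 0, 0]
  angular:
    - [0, 0, 0]
    - [0, 0, 0]
    - [0, 0, 0]
    - [0, 0, 0]
    - [0, 0, 0]

```text
clock: 23.1
position: [0.492, -0.2102, 0.0841]
ee_rot: [2.326, 2.11, 0.0]
force: [0.3, -0.7, 12.9]
width: 0.168
gripper_force: 60.0
```

Call:
carry_out:
  claw: [1, 1, 1, 1, 1, 1, 1, 1, 1, 1, 1]
  delta_pos:
    - [0, 0, -0.1]
    - [0, 0, -0.1]
    - [0, 0, -0.1]
    - [0, 0, -0.1]
    - [0, 0, -0.1]
    - [0, 0, -0.1]
    - [0, 0, -0.1]
    - [0, 0, -0.1]
    - [0, 0, -0.1]
    - [0, 0, 0]
    - [0, 0, 0]
  angular:
    - [0, 0, 0]
    - [0, 0, 0]
    - [0, 0, 0]
    - [0, 0, 0]
    - [0, 0, 0]
    - [0, 0, 0]
    - [0, 0, 0]
    - [0, 0, 0]
    - [0, 0, 0]
    - [0, 0, 0]
    - [0, 0, 0]

```text
clock: 24.2
position: [0.4914, -0.21, 0.0921]
ee_rot: [-2.327, -2.111, -0.0]
force: [3.7, -1.5, 1.5]
width: 0.17
gripper_force: 60.0
```

Call:
carry_out:
  claw: [3, 5, 7, 9, 9, 9, 9, 9, 9, 9, 9, 9, 9, 9, 9]
  delta_pos:
    - [0, 0, 0]
    - [0, 0, 0]
    - [0, 0, 0]
    - [0, 0, 0]
    - [0, 0, 0]
    - [0, 0, 0]
    - [0, 0, 0]
    - [0, 0, -1]
    - [0, 0, -2]
    - [0, 0, -2.5]
    - [0, 0, -2.5]
    - [0, 0, -2.5]
    - [0, 0, -2.5]
    - [0, 0, -2]
    - [0, 0, 0]
  angular:
    - [0, 0, 0]
    - [0, 0, 0]
    - [0, 0, 0]
    - [0, 0, 0]
    - [0, 0, 0]
    - [0, 0, 0]
    - [0, 0, 0]
    - [0, 0, 0]
    - [0, 0, 0]
    - [0, 0, 0]
    - [0, 0, 0]
    - [0, 0, 0]
    - [0, 0, 0]
    - [0, 0, 0]
    - [0, 0, 0]

```text
clock: 25.7
position: [0.493, -0.2099, 0.2457]
ee_rot: [2.323, 2.108, 0.004]
force: [1.2, 0.0, -0.8]
width: 0.985
gripper_force: 0.0
```

Run:
```python
from h import *
np.set_printoptions(precision=4,suppress=True)
w=arm.get_image("wrist");s=arm.get_image("side")
o=arm.observe();print(o["position"],o["force"],o["width"])
g=cv2.resize(s["frame"][110:220,290:450],None,fx=3.2,fy=3.2,interpolation=cv2.INTER_CUBIC)
k=cv2.resize(w["frame"],(288,352*216//352*1))
k=cv2.resize(w["frame"],(288,216));k=np.vstack([k,np.zeros((g.shape[0]-216,288,3),np.uint8)])
cv2.imwrite("pics/c9.png",np.hstack([g,k])[:,:,::-1])
for l in("hole0","post0"):
  for r in arm.place_of(l,w): 
    q=min((tri([ray(w,r["centre"]),ray(s,d["centre"])]) for d in arm.place_of(l,s)),key=lambda t:t[1][0]);print(l,round(r["conf"],2),q[0],q[1][0])
```

```text
[ 0.4914 -0.21    0.2428] [-0.2643 -0.1596 -1.5195] 0.9812943848461491
hole0 0.97 [ 0.5467 -0.1426  0.0722] 0.0007383658295206383
hole0 0.93 [ 0.435  -0.2764  0.069 ] 0.0031726091441472144
hole0 0.68 [ 0.4471 -0.1366  0.0698] 0.002575545755725281
hole0 0.68 [ 0.5341 -0.2845  0.0803] 0.001280016126249675
post0 0.98 [ 0.5465 -0.1423  0.0928] 0.0032515273529478508
post0 0.97 [ 0.4455 -0.1346  0.0967] 0.0060688687355230355
post0 0.62 [ 0.5395 -0.28    0.0987] 0.0013932905591103831
```

View pics/c9.png

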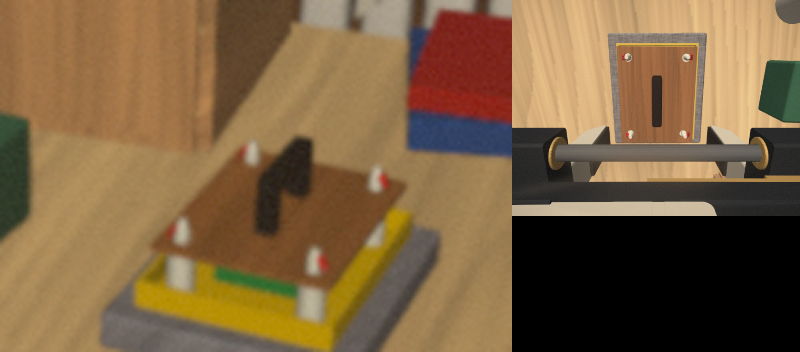

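The deck sits level. All four red clips show above the board, and the holes measure about 0.073 m high, which is shoulder height. The gripper is clear.

```bash
python3 -c "
from cell import arm
print(arm.sign_off())"
```

```text
the job is handed in; nothing more can be done
None
```

The brown deck is on the caddy's posts, fully home under all four clips as far as the cameras and force readings show; the job is handed in, but the hand-in returned no verdict.

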